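# Sort the small desk things into their trays

## Robot

A 7-joint arm with a two-finger parallel gripper is mounted at the origin on a cart in front of the work surface, level with it; the furniture and walls round the work are solid. World frame = base frame: x ahead of the robot, y to its left, z up, the work surface at z = 0. Lengths are in m, angles in rad, forces in N, time in s.
With the tool pointing down it reaches from about 0.35 to 0.9 m from the base axis. Payload 19.9 kg.
Tool frame: the origin (TCP) lies between the finger pads; the fingertips stand 8 mm ahead of it and the grasp point (between the pads) lies 11 mm behind it (r.tcp_to_tips is the distance from the TCP to the fingertips, in m); z points along the fingers, y is the line along which they close (so a half turn about z gives the same grasp; the last joint's range is limited). The gripper opens to 85 mm and grips with 20 to 120 N. Pads are 22 mm wide; open, the fingers measure 114 mm over their backs; the gripper's body (76 mm by 85 mm) begins 54 mm behind the grasp point. The pads swing forward as they close: fully open they stand 13 mm farther back than shut.
Start: joints at [-1.341, 0.417, -0.01, 1.614, 0.005, 1.111, -0.053], TCP at [0.168, 0.602, 0.239] pointing down, gripper open.
Joint ranges: [-2.81, 2.81], [-0.39, 2.02], [-1.27, 1.25], [0.06, 2.57], [-1.19, 4.33], [0.19, 2], [-2.82, 2.82]. Speed limits (rad/s): [1.89, 1.89, 2.39, 2.39, 3.01, 3.01, 3.01].

## Interface

Orientations are given as [roll, pitch, yaw] about the fixed x, y, z axes, in that order (R = Rz(yaw) Ry(pitch) Rx(roll)).
In Python, from plant import r gives the robot as it stands.
- The arm moves only by the tool step_arm, never from a script. Its argument "moves" is a list of rows, each a list of 7 numbers: the shift along the tool's x, y, z in cm, then the turn, a rotation vector about the tool's x, y, z in degrees, then the finger opening in cm, from 0 to 8.54. In form: [[tx, ty, tz, rx, ry, rz, grip], ...]. A call has 1 to 10 rows; each row shifts and turns the commanded pose from where the row before left it, along the tool's axes as they then stand; what a row does not reach is not made up. A row lasts 1/12 s, in which the tool goes at most 41.7 mm and 7.16 degrees, less where a joint would pass 70% of its speed; a pose out of reach is approached as far as the arm can. A call with a gripper value outside its range is refused whole. The fingers move at their own pace and stop on an object; the grip force is fixed at half the most. Time passes only in rows, so rows that do not move let the fingers close. It gives the time, the measured TCP pose, the force, the opening and the grip force at its end, in the units of the state.
- r.observe(): the state, without advancing time (a new reading comes with each control period).
- r.get_image(name): name is "scene" or "top" or "wrist"; returns the picture (384x512x3 uint8, blue, green, red); there is no depth.
- r.camera_model(name): a dict with "mtx" (3x3 intrinsics, pixels), "R" (3x3) and "t" (3): a world point X has camera coordinates R X + t. Camera axes: x right, y down, z forward; pixel columns grow to the right and rows downward; lengths in m; the calibration is good to about 2 mm. A picture is of the moment at which its call begins: read the wrist's pose just before it. camera_model takes no time and is no camera call; for the wrist camera it gives the pose at the moment of the call.
- r.sign_off(): hands the job in; it is judged then, once.
The state is a dict: "t": time; "qpos": joint angles; "qd": joint speeds; "joint_efforts": joint torques, N m; "tool_pos": TCP position; "tcp_rot": TCP orientation; "contact_force": force on the tool from outside, world axes, zero at the start; "torque": the same for the moment, N m; "width": opening from 0.0 (shut) to 1.0 (fully open); "grip_force": force on a finger pad.
Only numpy, scipy, OpenCV 4.12 (cv2) and the standard library are available. Lean on these libraries where they do the work, as an engineer would, in place of code of your own. Each camera call takes 0.05 s, during which the arm holds its last target. There are 200 camera calls.

## Task

Sort the five small things at the front of the desk into the three grey trays: one battery lying in each bay of the two-bay tray, the white eraser and the metal sharpener side by side, flat on the bottom of the round dish and not on top of each other, and the glue stick standing upright in the small square tray. Let go of everything, and leave the coffee mug and the tablet bottle standing where they are.

Things in the scene. Friction and masses are not known exactly. Their poses are not given: they have to be found in the camera images.
- battery_0: A battery: AA cell, round, black with a copper-coloured end, 14 mm thick and 50 mm long, lying on its side. Origin: middle of its underside (the side it lies on); y along its length, z up. The two batteries are interchangeable.
- battery_1: The other battery: AA cell, round, black with a copper-coloured end, 14 mm thick and 50 mm long, lying on its side. Origin: middle of its underside (the side it lies on); y along its length, z up. The two batteries are interchangeable.
- eraser_block: White block eraser, 26 x 42 x 12 mm (x, y, z), lying flat. Origin: centre of its underside; y along its length, z up.
- sharpener: Small grey metal pencil sharpener, 24 x 27 x 15 mm (x, y, z), lying flat; its sides lean in by about 1.5 mm towards the top. Origin: centre of its underside; z up.
- glue_stick: Glue stick with a red cap, a cylinder of 27 mm diameter, 94 mm tall, standing upright. Origin: centre of its foot; z up along its axis.
- twin_tray: Two-bay tray of grey plastic, fixed to the desk, outside 80 x 141 mm (x, y), 18 mm high to the rim. Walls, floor and the partition are 3 mm thick. The partition runs along x through the middle, as high as the rim; each bay is 74 mm (x) by 66 mm (y) inside, its centre 36 mm from the origin along +y or -y. Origin: centre of the underside, on the desk; z up.
- square_tray: Small square tray of grey plastic, fixed to the desk, outside 66 x 66 mm, inside 60 x 60 mm, 18 mm high to the rim, floor 3 mm thick. Origin: centre of the underside, on the desk; z up.
- round_dish: Round dish of grey plastic, fixed to the desk, 124 mm outside and 116 mm inside diameter, 18 mm high to the rim, floor 3 mm thick. Origin: centre of the underside, on the desk; z up.
- coffee_mug: Bystander: grey-white speckled coffee mug, 83 mm across (117 mm with its handle), 95 mm tall, standing at the left. Loose. Origin: centre of its underside.
- tablet_bottle: Bystander: orange tablet bottle with a white cap, 45 mm across, 83 mm tall, standing at the left. Loose. Origin: centre of its underside.

How it is judged:
At the end, for the whole second after the job is handed in: One battery level (0.12 rad) in each bay of the two-bay tray; eraser and sharpener flat (0.15 rad) on the floor of the round dish, within 48 mm of its centre; glue stick upright (0.1 rad) on the floor of the square tray, within 25 mm of its centre along each side; all released and at rest (((x of battery_0 in the frame of twin_tray between -0.035 and 0.035 m and y of battery_0 in the frame of twin_tray between 0.004 and 0.066 m and x of battery_1 in the frame of twin_tray between -0.035 and 0.035 m and y of battery_1 in the frame of twin_tray between -0.066 and -0.004 m) or (x of battery_0 in the frame of twin_tray between -0.035 and 0.035 m and y of battery_0 in the frame of twin_tray between -0.066 and -0.004 m and x of battery_1 in the frame of twin_tray between -0.035 and 0.035 m and y of battery_1 in the frame of twin_tray between 0.004 and 0.066 m)) and z of each of battery_0, battery_1 in the frame of twin_tray below 0.019 m and angle between battery_0's own y axis and vertical between 1.45 and 1.69 rad and linear speed of each of battery_0, battery_1, eraser_block, sharpener, glue_stick below 0.02 m/s and angular speed of each of battery_0, battery_1, eraser_block, sharpener, glue_stick below 0.3 rad/s and angle between battery_1's own y axis and vertical between 1.45 and 1.69 rad and horizontal distance between each of eraser_block, sharpener and round_dish below 0.048 m and z of each of eraser_block, sharpener in the frame of round_dish below 0.008 m and angle between each of eraser_block, sharpener's own z axis and vertical below 0.15 rad and x of glue_stick in the frame of square_tray between -0.025 and 0.025 m and y of glue_stick in the frame of square_tray between -0.025 and 0.025 m and z of glue_stick in the frame of square_tray below 0.008 m and angle between glue_stick's own z axis and vertical below 0.1 rad); the robot touches nothing.
It fails at once if the coffee mug is pushed more than 30 mm or tipped over (distance of coffee_mug from where it was at the start of the episode above 0.03 m or angle between coffee_mug's own z axis and vertical above 0.5 rad).
It fails at once if the tablet bottle is pushed more than 30 mm or tipped over (distance of tablet_bottle from where it was at the start of the episode above 0.03 m or angle between tablet_bottle's own z axis and vertical above 0.5 rad).
It also fails if it takes over 112 s, if anything falls off the work surface, if the arm or the gripper's body presses on something with over 40 N, if the wrist force passes 120 N, or if a joint passes its speed limit or range.

## Working session

There is one attempt and no reset: what is moved stays moved. The work goes in short steps, Python scripts to look and compute and a tool call to move; the robot and the scene stay as the last step left them, time stands still between calls to the robot, and variables do not carry over. Pictures are saved under pics/ and viewed, at most 14 in all, crops included, and the job is handed in when it is done.

Besides the shell and the picture viewer there is one more tool, called after "Call:" as a command line: name --pt "numbers of a row" for each row, then --argument value for the rest. step_arm: Moves the arm, as the interface text tells. Its arguments: {"type":"object","properties":{"moves":{"type":"array"}},"required":["moves"]}

```bash
mkdir -p pics; python3 - <<'E'
from plant import r
import cv2
o=r.observe();print(o['t'],o['tool_pos'],o['tcp_rot'],o['width'])
for n in("top","scene"):
    cv2.imwrite(f"pics/{n}0.png",r.get_image(n)); m=r.camera_model(n);print(n,m['mtx'],m['R'],m['t'])
E
```

```text
0.0 [0.16771006 0.60172061 0.23864166] [-3.14032152e+00  1.10967656e-04  2.86984389e+00] 1.000663944408601
top [[454.91747267   0.         255.85077903]
 [  0.         454.91747267 190.49481526]
 [  0.           0.           1.        ]] [[ 0.01914367 -0.99975674  0.01095318]
 [-0.99733118 -0.01986693 -0.07025546]
 [ 0.07045598 -0.00957901 -0.9974689 ]] [0.18810635 0.52186718 1.46871093]
scene [[376.11270945   0.         255.71737308]
 [  0.         376.11270945 190.80341419]
 [  0.           0.           1.        ]] [[-0.5477545  -0.8362813  -0.02446608]
 [-0.35286852  0.25744211 -0.89955954]
 [ 0.75858342 -0.48410448 -0.43611242]] [0.4503625  0.1604494  0.61287151]
```

View pics/top0.png

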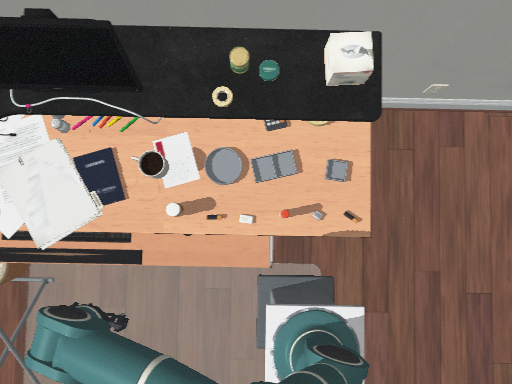

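View pics/scene0.png

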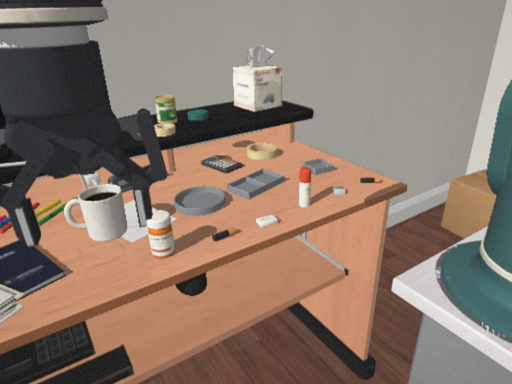

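The top view shows the dish at (224,166), twin tray (276,166), square tray (338,170), batteries (214,217) and (351,215), eraser (246,219), glue (285,213) and sharpener (318,215). The bottle is at (174,210) and the mug at (151,164).

```bash
cat > h.py <<'E'
import numpy as np, cv2
def ray(m,u,v,z):
    d=m['R'].T@np.linalg.inv(m['mtx'])@np.array([u,v,1.]); c=-m['R'].T@m['t']
    return c+d*(z-c[2])/d[2]
def world_rect(m,cnt,z):
    """contour -> world points on plane z -> min-area rect (centre, sizes, long axis yaw deg)"""
    p=np.array([ray(m,u,v,z)[:2] for u,v in cnt.reshape(-1,2)])*1000
    (c,s,a)=cv2.minAreaRect(p.astype(np.float32))
    if s[0]<s[1]: s=s[::-1]; a+=90
    return np.round(c,1),np.round(s,1),round((a+90)%180-90,1)
E
python3 - <<'E'
from h import *
from plant import r
m=r.camera_model("top"); im=cv2.imread("pics/top0.png")
for n,u,v,z in [("dish",224,166,.01),("twin",276,166,.018),("sq",338,170,.018),("bA",214,217,.007),("bB",351,215,.007),("er",246,219,.012),("glue",285,213,.094),("sh",318,215,.015),("bottle",174,210,.083),("mug",151,164,.095),("shelfedge",276,118,.1),("shelfedge",276,118,.0)]:
    print(n,np.round(ray(m,u,v,z),3))
cv2.imwrite("pics/crop.png",cv2.resize(im[110:240,180:380],None,fx=4,fy=4,interpolation=cv2.INTER_CUBIC))
E
```

```text
dish [0.597 0.305 0.01 ]
twin [0.6   0.134 0.018]
sq [ 0.591 -0.07   0.018]
bA [0.429 0.333 0.007]
bB [ 0.444 -0.116  0.007]
er [0.425 0.229 0.012]
glue [0.445 0.108 0.094]
sh [ 0.442 -0.006  0.015]
bottle [0.448 0.452 0.083]
mug [0.588 0.526 0.095]
shelfedge [0.74  0.141 0.1  ]
shelfedge [0.764 0.135 0.   ]
```

View pics/crop.png

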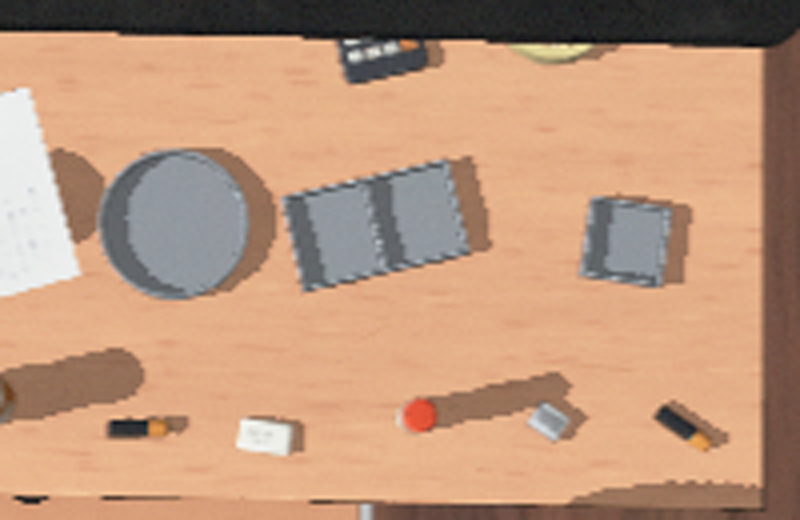

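The crop shows every item clearly: the eraser and left battery are nearly square to the image, and the sharpener and right battery are turned. Next I'll measure them by masks.

```bash
python3 - <<'E'
from h import *
from plant import r
m=r.camera_model("top"); im=cv2.imread("pics/top0.png")
hsv=cv2.cvtColor(im,cv2.COLOR_BGR2HSV)
H,S,V=cv2.split(hsv)
for n,(u0,u1,v0,v1),z,f in [
 ("dish",(200,246,144,188),.018,S<70),("twin",(249,303,146,186),.018,S<70),("sq",(322,352,155,185),.018,S<70),
 ("bA",(204,223,211,223),.010,(V<75)|((S>190)&(V>150))),("bB",(342,360,208,224),.010,(V<75)|((S>190)&(V>150))),
 ("er",(236,258,210,226),.012,S<60),("sh",(310,323,208,222),.015,S<60),("cap",(278,291,206,222),.094,(S>170)&((H<8)|(H>172)))]:
    k=np.zeros(im.shape[:2],np.uint8); k[v0:v1,u0:u1]=f[v0:v1,u0:u1]*255
    c=max(cv2.findContours(k,0,1)[0],key=cv2.contourArea)
    mm=cv2.moments(c);u,v=mm['m10']/mm['m00'],mm['m01']/mm['m00']
    print(n,world_rect(m,c,z),"centroid",np.round(ray(m,u,v,z)[:2]*1000,1))
for p in [(204,220,216),(216,219,217),(220,217,217),(350,213,0),(354,217,0)]: print(p, hsv[p[2] or 213,p[0]])
E
```

```text
dish (array([598.2, 307.4]), array([123.8, 121.5]), 27.8) centroid [597.8 307.5]
twin (array([600.2, 142.1]), array([142.8,  81.7]), -75.8) centroid [600.1 142.3]
sq (array([590.7, -63.2]), array([70.1, 67.6]), 82.4) centroid [590.5 -63.4]
bA (array([430.6, 339.8]), array([26.2,  9.8]), -88.9) centroid [430.6 339.8]
bB (array([ 443.5, -107.1]), array([30.7, 10.1]), 57.3) centroid [ 443.5 -107.3]
er (array([424.6, 230.2]), array([42.4, 26.1]), -88.9) centroid [425.2 229.1]
sh (array([442.4,  -2.2]), array([27.7, 23.5]), 64.1) centroid [442.7  -1.8]
cap (array([443.3, 107.6]), array([19.7, 19.6]), -44.1) centroid [443.4 108. ]
(204, 220, 216) [ 13 102 229]
(216, 219, 217) [101  42  66]
(220, 217, 217) [ 15 164 218]
(350, 213, 0) [ 11 100 146]
(354, 217, 0) [ 12 108 215]
```

```bash
cat >> h.py <<'E'
from scipy.spatial.transform import Rotation as Ro
def plan(o,x,y,z,yaw):
    """turn first about tool z (deg), then shift in tool axes (cm) of the turned tool"""
    R=Ro.from_euler('xyz',o['tcp_rot']); now=np.degrees(np.arctan2(*R.as_matrix()[1::-1,0]))
    dy=(yaw-now+180)%360-180          # world turn; tool z is down -> sign flips
    R2=Ro.from_euler('z',dy,degrees=True)*R
    d=R2.inv().apply(np.array([x,y,z])-o['tool_pos'])*100
    print("t %.2f pos %s yaw %.1f w %.3f | turn rz %.1f then shift cm %s"%(o['t'],np.round(o['tool_pos']*1000,1),now,o['width'],-dy,np.round(d,2)))
E
python3 - <<'E'
from h import *
from plant import r
print(r.tcp_to_tips)
plan(r.observe(),.39,.333,.15,90)
m=r.camera_model("wrist");R=m['R'];o=r.observe()
print(m['mtx'][0,0],"cam centre in tool",Ro.from_euler('xyz',o['tcp_rot']).inv().apply(-R.T@m['t']-o['tool_pos']), "axis", R[2], R[0])
m=r.camera_model("top"); im=cv2.imread("pics/top0.png"); H,S,V=cv2.split(cv2.cvtColor(im,cv2.COLOR_BGR2HSV))
for n,(u0,u1,v0,v1) in [("bA",(204,223,211,223)),("bB",(342,360,208,224))]:
    k=np.zeros(im.shape[:2],np.uint8); k[v0:v1,u0:u1]=(((V<75)|((S>140)&(V>140)))*255)[v0:v1,u0:u1]
    c=max(cv2.findContours(k,0,1)[0],key=cv2.contourArea); print(n,world_rect(m,c,.01))
E
```

```text
0.008
t 0.10 pos [167.7 601.8 238.7] yaw 164.4 w 1.001 | turn rz 74.4 then shift cm [-26.88  22.24   8.85]
264.42434448853476 cam centre in tool [ 0.06834769  0.00111944 -0.13289707] axis [ 0.25909447 -0.07313945 -0.96307875] [ 2.68358289e-01  9.63318692e-01 -9.61969049e-04]
bA (array([430.8, 331.6]), array([42.5,  9.8]), -88.9)
bB (array([ 438.3, -114. ]), array([48.2, 11.2]), 54.0)
```

Call:
step_arm --pt "0 0 0 0 0 6 8.5" --pt "0 0 0 0 0 7 8.5" --pt "0 0 0 0 0 7 8.5" --pt "0 0 0 0 0 7 8.5" --pt "0 0 0 0 0 7 8.5" --pt "0 0 0 0 0 7 8.5" --pt "0 0 0 0 0 7 8.5" --pt "0 0 0 0 0 7 8.5" --pt "0 0 0 0 0 7 8.5" --pt "0 0 0 0 0 7 8.5"

```text
t: 0.93
tool_pos: [0.1677, 0.6019, 0.2389]
tcp_rot: [-3.141, 0.001, 1.66]
contact_force: [-0.9, 0.0, 0.6]
width: 0.998
grip_force: 0.0
```

Call:
step_arm --pt "-2.2 2.4 0 0 0 5.4 8.5" --pt "-2.7 2.2 0.9 0 0 0 8.5" --pt "-2.7 2.2 0.9 0 0 0 8.5" --pt "-2.7 2.2 0.9 0 0 0 8.5" --pt "-2.7 2.2 0.9 0 0 0 8.5" --pt "-2.7 2.2 0.9 0 0 0 8.5" --pt "-2.7 2.2 0.9 0 0 0 8.5" --pt "-2.7 2.2 0.9 0 0 0 8.5" --pt "-2.7 2.2 0.9 0 0 0 8.5" --pt "-2.7 2.2 0.9 0 0 0 8.5"

```text
t: 1.77
tool_pos: [0.3925, 0.338, 0.1578]
tcp_rot: [-3.141, 0.0, 1.571]
contact_force: [1.0, 0.1, 0.1]
width: 0.991
grip_force: 0.0
```

```bash
cat > wr.py <<'E'
import sys
from h import *
from plant import r
o=r.observe(); m=r.camera_model("wrist"); im=r.get_image("wrist"); cv2.imwrite(f"pics/{sys.argv[1]}.png",im)
print(np.round(o['tool_pos'],4),np.round(o['tcp_rot'],3),o['t'])
np.savez(f"pics/{sys.argv[1]}.npz",**m)
E
python3 wr.py w1
```

```text
[0.3925 0.338  0.1578] [-3.141  0.     1.571] 1.7667
```

View pics/w1.png

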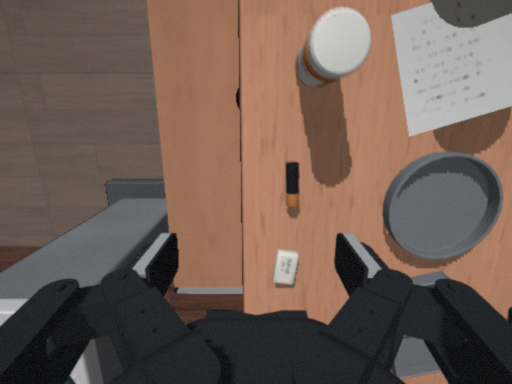

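The wrist view shows the battery at (292,185), the eraser at (286,267) and the dish at (443,205), with nothing in the way.

```bash
cat > meas.py <<'E'
from h import *
def meas(name,items):
    m=dict(np.load(f"pics/{name}.npz")); im=cv2.imread(f"pics/{name}.png"); H,S,V=cv2.split(cv2.cvtColor(im,cv2.COLOR_BGR2HSV))
    F={"bat":(V<75)|((S>150)&(V>90)),"grey":S<70}
    for n,(u0,u1,v0,v1),z,f in items:
        k=np.zeros(im.shape[:2],np.uint8); k[v0:v1,u0:u1]=(F[f]*255)[v0:v1,u0:u1]
        c=max(cv2.findContours(k,0,1)[0],key=cv2.contourArea); print(n,world_rect(m,c,z))
E
python3 - <<'E'
from meas import *; from plant import r
meas("w1",[("bA",(283,303,155,212),.007,"bat"),("er",(270,302,245,290),.012,"grey"),("dish",(380,506,145,265),.018,"grey")])
cv2.imread
h=cv2.cvtColor(cv2.imread("pics/w1.png"),cv2.COLOR_BGR2HSV); print(h[175,292],h[200,292],h[215,292],h[180,310])
plan(r.observe(),.4305,.332,.06,90)
E
```

```text
bA (array([432.2, 335.4]), array([49.4, 13.2]), -87.5)
er (array([427. , 235.8]), array([46. , 27.2]), 83.1)
dish (array([594.9, 313.7]), array([130.2, 122.1]), -39.1)
[84 41 31] [ 13 166 164] [ 10 105 104] [ 11 111 175]
t 1.82 pos [396.4 331.8 156.5] yaw 89.7 w 0.997 | turn rz -0.3 then shift cm [0.05 3.41 9.65]
```

```bash
python3 wr.py w2; python3 - <<'E'
from meas import *; from plant import r
meas("w2",[("bA",(280,306,145,215),.007,"bat"),("er",(270,302,238,290),.012,"grey"),("dish",(376,510,140,268),.018,"grey")])
plan(r.observe(),.4305,.332,.06,90)
E
```

```text
[0.3964 0.3318 0.1565] [3.141e+00 3.000e-03 1.565e+00] 1.8167
bA (array([431.2, 336.6]), array([50.6, 13.2]), -88.1)
er (array([426.1, 236.5]), array([45.5, 26.7]), 82.4)
dish (array([594.2, 314.1]), array([130. , 122.1]), -32.8)
t 1.87 pos [394.7 334.4 157.2] yaw 89.6 w 0.998 | turn rz -0.4 then shift cm [-0.21  3.58  9.72]
```

Call:
step_arm --pt "0 1.2 0.6 0 0 0 5" --pt "0 1.2 1 0 0 0 5" --pt "-0.2 1.2 1.2 0 0 0 5" --pt "0 0 1.2 0 0 0 5" --pt "0 0 1 0 0 0 5" --pt "0 0 0 0 0 0 5" --pt "0 0 0 0 0 0 5" --pt "0 0 0 0 0 0 5" --pt "0 0 0 0 0 0 5"

```text
t: 2.62
tool_pos: [0.4278, 0.338, 0.109]
tcp_rot: [3.141, -0.001, 1.572]
contact_force: [-0.1, -0.4, 0.0]
width: 0.586
grip_force: 0.0
```

```bash
python3 wr.py w3; python3 - <<'E'
from meas import *; from plant import r
plan(r.observe(),.4305,.332,.06,90)
E
```

```text
[0.4278 0.338  0.109 ] [ 3.141e+00 -1.000e-03  1.572e+00] 2.6167
t 2.67 pos [427.8 338.  108.9] yaw 90.1 w 0.585 | turn rz 0.1 then shift cm [-0.6   0.26  4.89]
```

View pics/w3.png

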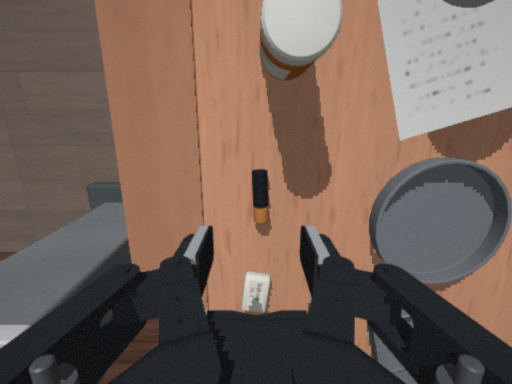

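The arm has settled. The battery is at (261,196), close to the finger midline at column 257, and the eraser is at (257,290).

```bash
python3 - <<'E'
from meas import *; from plant import r
meas("w3",[("bA",(248,275,160,230),.007,"bat"),("dish",(366,512,150,290),.018,"grey"),("er",(238,273,268,312),.012,"grey")])
m=r.camera_model("wrist"); 
for z in (.109,.007):
    p=m['mtx']@(m['R']@np.array([.4278,.338,z])+m['t']); print(p[:2]/p[2])
E
```

```text
bA (array([431.6, 336.6]), array([50.7, 14. ]), -87.4)
dish (array([594.8, 310.6]), array([130.3, 128.3]), -86.4)
er (array([427.1, 237.7]), array([46.6, 26.1]), 82.9)
[255.91453866 247.152795  ]
[256.03511072 195.15957757]
```

Call:
step_arm --pt "-0.2 0.37 1 0 0 -2 4" --pt "0 0 2 0 0 0 4" --pt "0 0 2 0 0 0 4" --pt "0 0 2 0 0 0 4" --pt "0 0 1.5 0 0 0 4" --pt "0 0 0.8 0 0 0 4" --pt "0 0 0.5 0 0 0 4" --pt "0 0 0 0 0 0 4" --pt "0 0 0 0 0 0 4"

```text
t: 3.42
tool_pos: [0.4319, 0.3358, 0.0109]
tcp_rot: [3.141, -0.0, 1.606]
contact_force: [-0.0, 0.1, -0.1]
width: 0.47
grip_force: 0.0
```

Call:
step_arm --pt "0 0 0 0 0 0 0.8" --pt "0 0 0 0 0 0 0.8" --pt "0 0 0 0 0 0 0.8" --pt "0 0 0 0 0 0 0.8" --pt "0 0 0 0 0 0 0.8" --pt "0 0 0 0 0 0 0.8" --pt "0 0 0 0 0 0 0.8"

```text
t: 4.0
tool_pos: [0.4319, 0.3359, 0.0113]
tcp_rot: [3.141, -0.001, 1.606]
contact_force: [-2.6, -1.2, 11.0]
width: 0.15
grip_force: 59.0
```

Call:
step_arm --pt "0 0 -1.5 0 0 0 0.8" --pt "0 0 -2.5 0 0 0 0.8" --pt "0 0 -2 0 0 -6.2 0.8" --pt "0 0 0 0 0 -6 0.8" --pt "-2 1 0 0 0 0 0.8" --pt "-3 1.8 0 0 0 0 0.8" --pt "-3 1.8 0 0 0 0 0.8" --pt "-3 1.8 0 0 0 0 0.8" --pt "-3 1.8 0 0 0 0 0.8" --pt "-3 1.8 0 0 0 0 0.8"

```text
t: 4.83
tool_pos: [0.5715, 0.194, 0.0709]
tcp_rot: [3.141, -0.0, 1.819]
contact_force: [-0.1, 0.8, -0.4]
width: 0.146
grip_force: 59.0
```

Call:
step_arm --pt "-2.3 1.5 0 0 0 0 0.8" --pt "0 0 0 0 0 0 0.8" --pt "0 0 0 0 0 0 0.8" --pt "0 0 0 0 0 0 0.8" --pt "0 0 0 0 0 0 0.8"

```text
t: 5.25
tool_pos: [0.5898, 0.1779, 0.0705]
tcp_rot: [-3.141, -0.001, 1.821]
contact_force: [0.4, -0.8, -0.4]
width: 0.147
grip_force: 59.0
```

```bash
python3 wr.py w4; python3 - <<'E'
from meas import *; from plant import r
plan(r.observe(),.591,.177,.016,104.2)
cv2.imwrite("pics/top1.png",r.get_image("top"))
E
```

```text
[0.5898 0.1779 0.0705] [-3.141e+00 -1.000e-03  1.821e+00] 5.25
t 5.30 pos [589.8 177.9  70.5] yaw 104.3 w 0.150 | turn rz 0.1 then shift cm [-0.12  0.09  5.45]
```

View pics/w4.png

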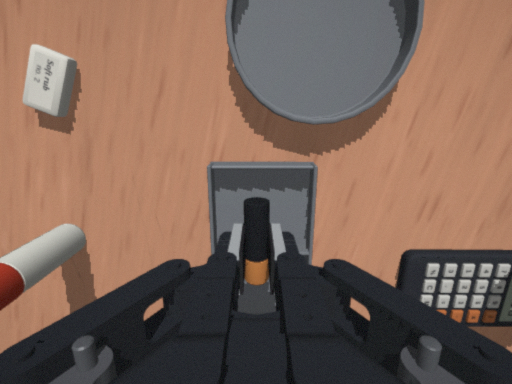

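The battery is held at (256,240) over the bay, whose far wall is at row 163 and sides at columns 209 and 316. I'll check the tray position against those edges.

```bash
python3 - <<'E'
from h import *
m=dict(np.load("pics/w4.npz"))
a,b=[ray(m,u,163,.018)[:2]*1000 for u in (209,317)]
print(a,b,np.linalg.norm(b-a)); ex=(b-a)/np.linalg.norm(b-a); ey=np.array([-ex[1],ex[0]]);c=(a+b)/2
print("yaw",np.degrees(np.arctan2(ex[1],ex[0])),"tray",c-70.5*ey,"bay+",c-34.5*ey,"bay-",c-106.5*ey)
E
```

```text
[548.35924514 206.75294738] [622.31746217 225.6344083 ] 76.33038341637328
yaw 14.321637684063104 tray [602.77758212 147.88464981] bay+ [593.87244418 182.76585561] bay- [611.68272006 113.00344401]
```

Call:
step_arm --pt "0.14 0.3 1 0 0 0 0.8" --pt "0 0 1.5 0 0 0 0.8" --pt "0 0 1.5 0 0 0 0.8" --pt "0 0 0.8 0 0 0 0.8" --pt "0 0 0.5 0 0 0 0.8" --pt "0 0 0.15 0 0 0 0.8" --pt "0 0 0 0 0 0 0.8" --pt "0 0 0 0 0 0 0.8"

```text
t: 6.02
tool_pos: [0.5934, 0.1789, 0.0163]
tcp_rot: [3.141, 0.0, 1.819]
contact_force: [0.1, -1.0, 0.3]
width: 0.152
grip_force: 59.0
```

Call:
step_arm --pt "0 0 0 0 0 0 2.6" --pt "0 0 0 0 0 0 2.6" --pt "0 0 0 0 0 0 2.6" --pt "0 0 -0.5 0 0 0 2.6" --pt "0 0 -1.5 0 0 0 2.6" --pt "0 0 -2 0 0 0 2.6" --pt "0 0 -2 0 0 0 2.6" --pt "0 0 -2 0 0 0 2.6" --pt "0 0 0 0 0 0 5" --pt "0 0 0 0 0 0 5"

```text
t: 6.85
tool_pos: [0.5937, 0.1791, 0.0973]
tcp_rot: [3.139, -0.0, 1.819]
contact_force: [-0.9, 0.3, -0.2]
width: 0.57
grip_force: 0.0
```

```bash
python3 - <<'E'
from meas import *; from plant import r
plan(r.observe(),.4285,.233,.10,86)
E
```

```text
t 6.85 pos [593.7 179.1  97.3] yaw 104.2 w 0.570 | turn rz 18.2 then shift cm [  4.23 -16.85  -0.31]
```

Call:
step_arm --pt "0 -1.2 -0.3 0 0 5 5" --pt "0 -1.7 0 0 0 6 5" --pt "0 -1.7 0 0 0 6 5" --pt "0.6 -2.1 0 0 0 0 5" --pt "0.6 -2.1 0 0 0 0 5" --pt "0.6 -2.1 0 0 0 0 5" --pt "0.6 -2.1 0 0 0 0 5" --pt "0.6 -2.1 0 0 0 0 5" --pt "0.6 -1.5 0 0 0 0 5" --pt "0 0 0 0 0 0 5"

```text
t: 7.68
tool_pos: [0.4265, 0.215, 0.0982]
tcp_rot: [-3.139, 0.0, 1.525]
contact_force: [0.8, 0.4, 0.7]
width: 0.589
grip_force: 0.0
```

Call:
step_arm --pt "0 0 0 0 0 0 5" --pt "0 0 0 0 0 0 5" --pt "0 0 0 0 0 0 5"

```text
t: 7.93
tool_pos: [0.4302, 0.2135, 0.0987]
tcp_rot: [3.141, 0.0, 1.522]
contact_force: [0.1, -0.1, 0.7]
width: 0.586
grip_force: 0.0
```

```bash
python3 wr.py w5; python3 - <<'E'
from meas import *; from plant import r
im=r.get_image("top"); cv2.imwrite("pics/top2.png",im)
m=r.camera_model("wrist"); o=r.observe(); p=m['mtx']@(m['R']@np.array([.4285,.233,.012])+m['t']); print(p[:2]/p[2])
u,v=(p[:2]/p[2]).astype(int)
meas("w5",[("er",(u-35,u+35,v-50,v+50),.012,"grey")])
plan(o,.4285,.233,.011,86)
E
```

```text
[0.4302 0.2135 0.0987] [3.141 0.    1.522] 7.9333
[253.22395341 178.27948292]
er (array([427., 234.]), array([42.4, 25.8]), 82.7)
t 8.03 pos [430.1 213.5  98.6] yaw 87.2 w 0.589 | turn rz 1.2 then shift cm [ 1.94 -0.29  8.76]
```

View pics/w5.png

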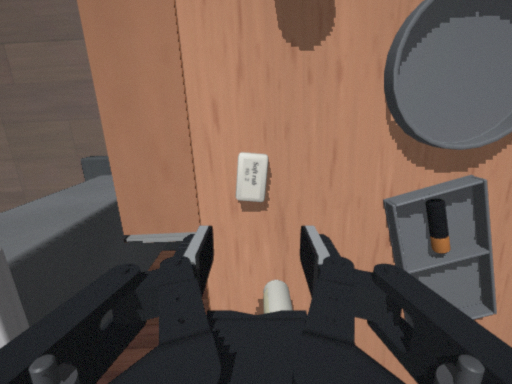

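The eraser is at (252,178), measuring 42.4 × 25.8 mm as it should. The first battery lies flat in its bay at (438,226).

Call:
step_arm --pt "0.6 -0.2 1 0 0 4.2 4.5" --pt "0.7 -0.2 1.5 0 0 0 4.5" --pt "0.6 -0.15 2 0 0 0 4.5" --pt "0 0 2 0 0 0 4.5" --pt "0 0 1.2 0 0 0 4.5" --pt "0 0 0.7 0 0 0 4.5" --pt "0 0 0.35 0 0 0 4.5" --pt "0 0 0 0 0 0 4.5" --pt "0 0 0 0 0 0 4.5"

```text
t: 8.78
tool_pos: [0.4263, 0.2333, 0.0118]
tcp_rot: [3.141, -0.0, 1.449]
contact_force: [-0.1, -0.1, -0.8]
width: 0.53
grip_force: 0.0
```

Call:
step_arm --pt "0 0 0 0 0 0 1.8" --pt "0 0 0 0 0 0 1.8" --pt "0 0 0 0 0 0 1.8" --pt "0 0 0 0 0 0 1.8" --pt "0 0 0 0 0 0 1.8" --pt "0 0 0 0 0 0 1.8"

```text
t: 9.28
tool_pos: [0.4264, 0.2336, 0.0123]
tcp_rot: [3.141, -0.001, 1.449]
contact_force: [-1.9, -1.9, 11.8]
width: 0.281
grip_force: 58.5
```

```bash
python3 - <<'E'
from meas import *; from plant import r
m=r.camera_model("wrist")
plan(r.observe(),.597,.290,.07,90)
E
```

```text
t 9.28 pos [426.4 233.6  12.3] yaw 83.0 w 0.281 | turn rz -7.0 then shift cm [ 5.65 17.07 -5.75]
```

Call:
step_arm --pt "0 0 -1.5 0 0 0 1.8" --pt "0 0 -2.2 0 0 0 1.8" --pt "0 0 -2 0 0 -7 1.8" --pt "0.6 2.1 0 0 0 0 1.8" --pt "0.8 2.5 0 0 0 0 1.8" --pt "0.9 2.5 0 0 0 0 1.8" --pt "0.9 2.5 0 0 0 0 1.8" --pt "0.9 2.5 0 0 0 0 1.8" --pt "0.9 2.5 0 0 0 0 1.8" --pt "0.7 2.4 0 0 0 0 1.8"

```text
t: 10.12
tool_pos: [0.5972, 0.2913, 0.0689]
tcp_rot: [3.141, -0.0, 1.572]
contact_force: [-1.2, 0.5, -0.6]
width: 0.282
grip_force: 59.7
```

Call:
step_arm --pt "0 0 0 0 0 0 1.8" --pt "0 0 0 0 0 0 1.8" --pt "0 0 0 0 0 0 1.8" --pt "0 0 0 0 0 0 1.8"

```text
t: 10.45
tool_pos: [0.5952, 0.2903, 0.0685]
tcp_rot: [-3.141, 0.0, 1.571]
contact_force: [0.5, -0.2, -1.0]
width: 0.279
grip_force: 59.7
```

```bash
python3 wr.py w6; python3 - <<'E'
from meas import *; from plant import r
plan(r.observe(),.597,.291,.017,90)
E
```

```text
[0.5952 0.2903 0.0685] [-3.141  0.     1.571] 10.45
t 10.50 pos [595.3 290.4  68.6] yaw 90.0 w 0.281 | turn rz 0.0 then shift cm [0.06 0.17 5.16]
```

View pics/w6.png

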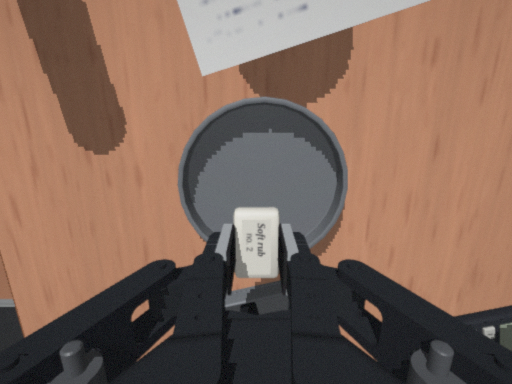

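The eraser is held at (257,243) over the dish. The rim reaches columns 179 and 348, with its top at (263,98).

```bash
python3 - <<'E'
from h import *
m=dict(np.load("pics/w6.npz"))
P=np.array([ray(m,u,v,.018)[:2]*1000 for u,v in((179,180),(348,180),(263,98))])
A=np.c_[2*P,np.ones(3)];s=np.linalg.solve(A,(P**2).sum(1));print(P,s[:2],np.sqrt(s[2]+s[:2]@s[:2]))
E
```

```text
[[540.27944353 316.70476672]
 [660.56657066 316.81146058]
 [599.66297948 371.91980318]] [600.42762085 311.55654675] 60.368099224535584
```

Call:
step_arm --pt "0.05 0.35 1 0 0 0 1.8" --pt "0 0 1.5 0 0 0 1.8" --pt "0 0 1.2 0 0 0 1.8" --pt "0 0 0.8 0 0 0 1.8" --pt "0 0 0.5 0 0 0 1.8" --pt "0 0 0.2 0 0 0 1.8" --pt "0 0 0 0 0 0 1.8" --pt "0 0 0 0 0 0 1.8"

```text
t: 11.17
tool_pos: [0.5995, 0.2909, 0.0161]
tcp_rot: [3.142, 0.0, 1.571]
contact_force: [-0.2, 0.5, 0.5]
width: 0.283
grip_force: 59.7
```

Call:
step_arm --pt "0 0 0 0 0 0 3.6" --pt "0 0 0 0 0 0 3.6" --pt "0 0 0 0 0 0 3.6" --pt "0 0 -0.5 0 0 0 3.6" --pt "0 0 -1.5 0 0 0 3.6" --pt "0 0 -2 0 0 0 3.6" --pt "0 0 -2.5 0 0 0 3.6" --pt "0 0 -3 0 0 0 3.6" --pt "0 0 -3 0 0 0 3.6" --pt "0 0 -2 0 0 0 5"

```text
t: 12.0
tool_pos: [0.6002, 0.291, 0.1658]
tcp_rot: [3.138, -0.002, 1.571]
contact_force: [-0.5, 0.0, 0.5]
width: 0.548
grip_force: 0.0
```

```bash
python3 - <<'E'
from meas import *; from plant import r
plan(r.observe(),.443,-.03,.13,64)
E
```

```text
t 12.00 pos [600.2 291.  165.8] yaw 90.0 w 0.548 | turn rz 26.0 then shift cm [-35.75  -0.07   3.53]
```

Call:
step_arm --pt "0 0 0 0 0 6.5 5" --pt "0 0 0 0 0 6.5 5" --pt "0 0 0 0 0 6.5 5" --pt "0 0 0 0 0 6.5 5" --pt "-2.5 0 0 0 0 0 5" --pt "-3.5 0 0 0 0 0 5" --pt "-3.6 0 0 0 0 0 5" --pt "-3.6 0 0 0 0 0 5" --pt "-3.6 0 0 0 0 0 5" --pt "-3.6 0 0 0 0 0 5"

```text
t: 12.83
tool_pos: [0.5092, 0.1063, 0.1625]
tcp_rot: [3.141, -0.001, 1.118]
contact_force: [0.8, -1.0, 0.2]
width: 0.587
grip_force: 0.0
```

Call:
step_arm --pt "-3.6 0 0 0 0 0 5" --pt "-3.6 0 0 0 0 0 5" --pt "-3.6 0 0 0 0 0 5" --pt "-3 0 1.5 0 0 0 5" --pt "-1.5 0 1.5 0 0 0 5" --pt "0 0 1 0 0 0 5" --pt "0 0 0 0 0 0 5" --pt "0 0 0 0 0 0 5" --pt "0 0 0 0 0 0 5" --pt "0 0 0 0 0 0 5"

```text
t: 13.67
tool_pos: [0.4438, -0.0293, 0.1221]
tcp_rot: [3.141, -0.001, 1.119]
contact_force: [1.1, -0.5, -0.6]
width: 0.585
grip_force: 0.0
```

```bash
python3 wr.py w7; python3 - <<'E'
from meas import *; from plant import r
m=r.camera_model("wrist"); o=r.observe(); p=m['mtx']@(m['R']@np.array([.443,.001,.015])+m['t']); print(p[:2]/p[2])
u,v=(p[:2]/p[2]).astype(int)
meas("w7",[("sh",(u-35,u+35,v-40,v+40),.013,"grey")])
plan(o,.443,.001,.011,64)
E
```

```text
[ 0.4438 -0.0293  0.1221] [ 3.141e+00 -1.000e-03  1.119e+00] 13.6667
[241.48971501 165.3077528 ]
sh (array([445.1,   0.8]), array([28.8, 22.8]), 57.0)
t 13.72 pos [443.7 -29.4 121.9] yaw 64.1 w 0.580 | turn rz 0.1 then shift cm [ 2.7  -1.4  11.09]
```

View pics/w7.png

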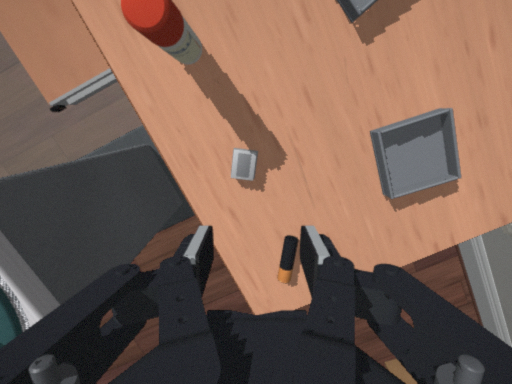

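The sharpener is at (243,165), measuring about 28 × 23 mm at 57°. The second battery is at (288,259) and the square tray at (417,154).

Call:
step_arm --pt "0.8 -0.5 1 0 0 6 4.5" --pt "0.9 -0.5 2 0 0 0 4.5" --pt "0.8 -0.5 2.5 0 0 0 4.5" --pt "0 0 2.5 0 0 0 4.5" --pt "0 0 1.6 0 0 0 4.5" --pt "0 0 1 0 0 0 4.5" --pt "0 0 0.5 0 0 0 4.5" --pt "0 0 0 0 0 0 4.5" --pt "0 0 0 0 0 0 4.5"

```text
t: 14.47
tool_pos: [0.4431, -0.001, 0.0109]
tcp_rot: [3.141, -0.0, 1.013]
contact_force: [-0.6, -1.1, 0.3]
width: 0.525
grip_force: 0.0
```

Call:
step_arm --pt "0 0 0 0 0 0 1.6" --pt "0 0 0 0 0 0 1.6" --pt "0 0 0 0 0 0 1.6" --pt "0 0 0 0 0 0 1.6" --pt "0 0 0 0 0 0 1.6" --pt "0 0 0 0 0 0 1.6"

```text
t: 14.97
tool_pos: [0.4432, -0.0008, 0.0114]
tcp_rot: [3.141, -0.001, 1.013]
contact_force: [-3.9, -0.4, 17.3]
width: 0.24
grip_force: 58.7
```

Call:
step_arm --pt "0 0 -1 0 0 0 1.6" --pt "0 0 -2 0 0 0 1.6" --pt "0 0 -3 0 0 0 1.6" --pt "0 0 -3 0 0 0 1.6" --pt "0 0 -3 0 0 0 1.6" --pt "0 0 -2 0 0 -6 1.6" --pt "0 0 -2 0 0 -6 1.6" --pt "0 0 0 0 0 -6 1.6" --pt "0 0 0 0 0 -6 1.6" --pt "0 0 0 0 0 -6 1.6"

```text
t: 15.8
tool_pos: [0.4427, -0.0008, 0.1715]
tcp_rot: [3.14, -0.001, 1.542]
contact_force: [0.3, -0.5, 0.3]
width: 0.239
grip_force: 59.6
```

```bash
python3 - <<'E'
from meas import *; from plant import r
plan(r.observe(),.599,.336,.08,88)
E
```

```text
t 15.80 pos [442.7  -0.8 171.5] yaw 88.3 w 0.239 | turn rz 0.3 then shift cm [34.2  14.43  9.19]
```

Call:
step_arm --pt "1.5 0.7 0 0 0 0 1.6" --pt "2.5 1.1 0 0 0 0 1.6" --pt "3.4 1.4 0 0 0 0 1.6" --pt "3.4 1.4 0 0 0 0 1.6" --pt "3.4 1.4 0 0 0 0 1.6" --pt "3.4 1.4 0 0 0 0 1.6" --pt "3.4 1.4 0 0 0 0 1.6" --pt "3.4 1.4 0 0 0 0 1.6" --pt "3.4 1.4 0 0 0 0 1.6" --pt "3.4 1.4 0 0 0 0 1.6"

```text
t: 16.63
tool_pos: [0.5836, 0.3081, 0.1713]
tcp_rot: [3.141, 0.0, 1.536]
contact_force: [0.1, -1.5, 0.0]
width: 0.241
grip_force: 59.6
```

Call:
step_arm --pt "2 1.1 1 0 0 0 1.6" --pt "0.4 0.3 2 0 0 0 1.6" --pt "0 0 3 0 0 0 1.6" --pt "0 0 2 0 0 0 1.6" --pt "0 0 1 0 0 0 1.6" --pt "0 0 0 0 0 0 1.6" --pt "0 0 0 0 0 0 1.6" --pt "0 0 0 0 0 0 1.6"

```text
t: 17.3
tool_pos: [0.5989, 0.3302, 0.0822]
tcp_rot: [3.14, -0.001, 1.536]
contact_force: [-0.8, -0.1, 0.4]
width: 0.237
grip_force: 59.6
```

```bash
python3 wr.py w8; python3 - <<'E'
from meas import *; from plant import r
plan(r.observe(),.599,.337,.0165,88)
E
```

```text
[0.5989 0.3302 0.0822] [ 3.140e+00 -1.000e-03  1.536e+00] 17.3
t 17.35 pos [598.8 330.2  82.2] yaw 88.0 w 0.236 | turn rz 0.0 then shift cm [ 0.67 -0.02  6.57]
```

View pics/w8.png

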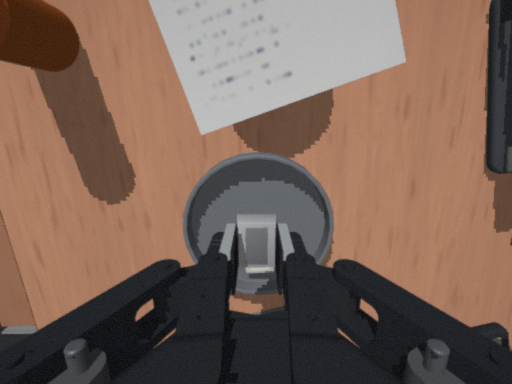

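The sharpener is held level at (257,243), over the free half of the dish.

Call:
step_arm --pt "0.4 0 1 0 0 0 1.6" --pt "0.3 0 1.8 0 0 0 1.6" --pt "0 0 1.8 0 0 0 1.6" --pt "0 0 1 0 0 0 1.6" --pt "0 0 0.6 0 0 0 1.6" --pt "0 0 0.4 0 0 0 1.6" --pt "0 0 0 0 0 0 1.6" --pt "0 0 0 0 0 0 1.6"

```text
t: 18.02
tool_pos: [0.5989, 0.3371, 0.0151]
tcp_rot: [3.141, -0.001, 1.536]
contact_force: [1.2, -1.2, 0.1]
width: 0.237
grip_force: 59.7
```

Call:
step_arm --pt "0 0 0 0 0 0 3.6" --pt "0 0 0 0 0 0 3.6" --pt "0 0 0 0 0 0 3.6" --pt "0 0 -0.5 0 0 0 3.6" --pt "0 0 -1.5 0 0 0 3.6" --pt "0 0 -2 0 0 0 3.6" --pt "0 0 -2.5 0 0 0 3.6" --pt "0 0 -3 0 0 0 3.6" --pt "0 0 -3 0 0 0 3.6" --pt "0 0 -2.5 0 0 0 4"

```text
t: 18.85
tool_pos: [0.5987, 0.3369, 0.1681]
tcp_rot: [3.14, -0.001, 1.536]
contact_force: [-0.1, -0.6, 0.5]
width: 0.465
grip_force: 0.0
```

```bash
python3 - <<'E'
from meas import *; from plant import r
plan(r.observe(),.44,-.14,.13,54)
E
```

```text
t 18.85 pos [598.7 336.9 168.1] yaw 88.0 w 0.465 | turn rz 34.0 then shift cm [-47.92  15.18   3.79]
```

Call:
step_arm --pt "0 0 0 0 0 6.8 4" --pt "0 0 0 0 0 6.8 4" --pt "0 0 0 0 0 6.8 4" --pt "0 0 0 0 0 6.8 4" --pt "0 0 0 0 0 6.8 4" --pt "-2 0.6 0 0 0 0 4" --pt "-3.2 1 0 0 0 0 4" --pt "-3.5 1.1 0 0 0 0 4" --pt "-3.5 1.1 0 0 0 0 4" --pt "-3.5 1.1 0 0 0 0 4"

```text
t: 19.68
tool_pos: [0.545, 0.1797, 0.1655]
tcp_rot: [3.142, -0.001, 0.943]
contact_force: [1.2, -0.3, 0.9]
width: 0.471
grip_force: 0.0
```

Call:
step_arm --pt "-3.5 1.1 0 0 0 0 4" --pt "-3.5 1.1 0 0 0 0 4" --pt "-3.5 1.1 0 0 0 0 4" --pt "-3.5 1.1 0 0 0 0 4" --pt "-3.5 1.1 0 0 0 0 4" --pt "-3.5 1.1 0 0 0 0 4" --pt "-3.5 1.1 0 0 0 0 4" --pt "-3.5 1.1 0 0 0 0 4" --pt "-2.7 0.9 1 0 0 0 4" --pt "-1 0.7 1.5 0 0 0 4"

```text
t: 20.52
tool_pos: [0.4429, -0.1401, 0.1412]
tcp_rot: [3.139, -0.003, 0.939]
contact_force: [0.7, -0.4, -0.5]
width: 0.468
grip_force: 0.0
```

Call:
step_arm --pt "0 0 1.3 0 0 0 4" --pt "0 0 0 0 0 0 4" --pt "0 0 0 0 0 0 4" --pt "0 0 0 0 0 0 4" --pt "0 0 0 0 0 0 4"

```text
t: 20.93
tool_pos: [0.4443, -0.1361, 0.1273]
tcp_rot: [3.141, -0.001, 0.944]
contact_force: [-0.0, 0.3, -0.2]
width: 0.469
grip_force: 0.0
```

```bash
python3 wr.py w9; python3 - <<'E'
from meas import *; from plant import r
m=r.camera_model("wrist"); o=r.observe(); p=m['mtx']@(m['R']@np.array([.440,-.112,.007])+m['t']); print(p[:2]/p[2])
u,v=(p[:2]/p[2]).astype(int)
meas("w9",[("bB",(u-25,u+25,v-45,v+45),.007,"bat")])
plan(o,.44,-.112,.011,54)
E
```

```text
[ 0.4443 -0.1361  0.1273] [ 3.141e+00 -1.000e-03  9.440e-01] 20.9333
[238.73596481 173.04138224]
bB (array([ 440.4, -110.6]), array([49.6, 13.3]), 55.9)
t 20.98 pos [ 444.2 -136.1  127.2] yaw 54.1 w 0.466 | turn rz 0.1 then shift cm [ 1.69 -1.77 11.62]
```

View pics/w9.png

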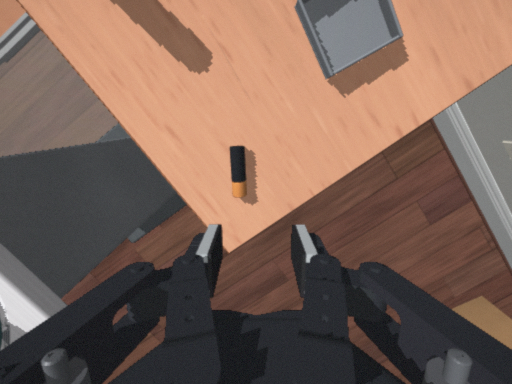

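The second battery is at (238,172), measuring 49.6 × 13.3 mm at 56°.

Call:
step_arm --pt "0.6 -0.6 1 0 0 -2 4" --pt "0.7 -0.6 2 0 0 0 4" --pt "0.6 -0.55 2.5 0 0 0 4" --pt "0 0 2.5 0 0 0 4" --pt "0 0 1.8 0 0 0 4" --pt "0 0 1.2 0 0 0 4" --pt "0 0 0.6 0 0 0 4" --pt "0 0 0 0 0 0 4" --pt "0 0 0 0 0 0 4"

```text
t: 21.73
tool_pos: [0.4405, -0.111, 0.0109]
tcp_rot: [3.141, -0.0, 0.978]
contact_force: [0.1, -0.8, -0.1]
width: 0.466
grip_force: 0.0
```

Call:
step_arm --pt "0 0 0 0 0 0 0.8" --pt "0 0 0 0 0 0 0.8" --pt "0 0 0 0 0 0 0.8" --pt "0 0 0 0 0 0 0.8" --pt "0 0 0 0 0 0 0.8" --pt "0 0 0 0 0 0 0.8"

```text
t: 22.23
tool_pos: [0.4407, -0.1109, 0.0113]
tcp_rot: [3.14, -0.001, 0.978]
contact_force: [-3.3, 2.0, 14.9]
width: 0.147
grip_force: 58.7
```

Call:
step_arm --pt "0 0 -1 0 0 0 0.8" --pt "0 0 -2 0 0 0 0.8" --pt "0 0 -3 0 0 -6 0.8" --pt "0 0 -3 0 0 -6 0.8" --pt "0 0 -3 0 0 -6 0.8" --pt "0 0 -2 0 0 -6 0.8" --pt "0 0 -2 0 0 -6 0.8" --pt "0 0 0 0 0 -6 0.8" --pt "0 0 0 0 0 -6 0.8" --pt "0 0 0 0 0 -6 0.8"

```text
t: 23.07
tool_pos: [0.4401, -0.111, 0.1716]
tcp_rot: [3.14, 0.0, 1.821]
contact_force: [0.1, 1.0, 0.0]
width: 0.145
grip_force: 59.3
```

```bash
python3 - <<'E'
from meas import *; from plant import r
plan(r.observe(),.6095,.110,.08,104.2)
E
```

```text
t 23.07 pos [ 440.1 -111.   171.6] yaw 104.3 w 0.145 | turn rz 0.1 then shift cm [17.28 21.83  9.18]
```

Call:
step_arm --pt "1.2 1.6 0 0 0 0 0.8" --pt "2 2.5 0 0 0 0 0.8" --pt "2.4 3 0 0 0 0 0.8" --pt "2.4 3 0 0 0 0 0.8" --pt "2.4 3 0 0 0 0 0.8" --pt "2.4 3 0 0 0 0 0.8" --pt "2.4 3 1 0 0 0 0.8" --pt "1.5 2 2 0 0 0 0.8" --pt "0.6 0.75 3 0 0 0 0.8" --pt "0 0 2.5 0 0 0 0.8"

```text
t: 23.9
tool_pos: [0.611, 0.1126, 0.0847]
tcp_rot: [3.14, 0.0, 1.819]
contact_force: [0.5, -0.2, -1.1]
width: 0.15
grip_force: 59.3
```

Call:
step_arm --pt "0 0 0.7 0 0 0 0.8" --pt "0 0 0 0 0 0 0.8" --pt "0 0 0 0 0 0 0.8" --pt "0 0 0 0 0 0 0.8" --pt "0 0 0 0 0 0 0.8"

```text
t: 24.32
tool_pos: [0.6109, 0.1097, 0.0802]
tcp_rot: [3.139, 0.0, 1.815]
contact_force: [0.3, 0.3, 0.7]
width: 0.147
grip_force: 59.3
```

```bash
python3 wr.py w10; python3 - <<'E'
from meas import *; from plant import r
plan(r.observe(),.6095,.110,.0165,104.2)
E
```

```text
[0.6109 0.1097 0.0802] [3.139 0.    1.815] 24.3167
t 24.37 pos [610.8 109.8  79.9] yaw 104.0 w 0.149 | turn rz -0.2 then shift cm [ 0.05 -0.13  6.34]
```

View pics/w10.png

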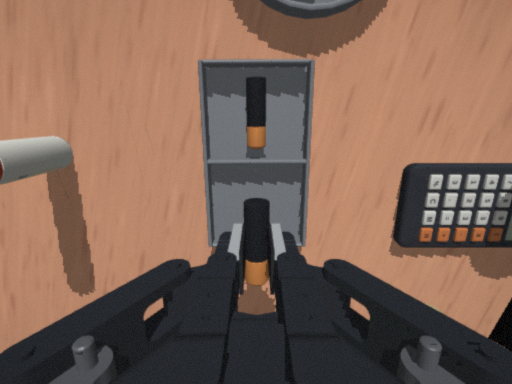

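The first battery lies in the far bay. The near bay spans rows 160 to 246 and columns 207 to 306, and the held battery is above it.

```bash
python3 - <<'E'
from h import *
m=dict(np.load("pics/w10.npz"))
a,b=ray(m,258,160,.018),ray(m,257,246,.018); print(a,b,(a+b)/2,np.linalg.norm(a-b))
p=m['mtx']@(m['R']@np.array([.6105,.110,.01])+m['t']); print(p/p[2])
E
```

```text
[0.60331972 0.14777436 0.018     ] [0.61966401 0.07939217 0.018     ] [0.61149187 0.11358327 0.018     ] 0.07030831246901276
[255.14915497 205.62191175   1.        ]
```

Call:
step_arm --pt "0.27 0 1 0 0 0 0.8" --pt "0 0 1.8 0 0 0 0.8" --pt "0 0 1.5 0 0 0 0.8" --pt "0 0 1 0 0 0 0.8" --pt "0 0 0.6 0 0 0 0.8" --pt "0 0 0.45 0 0 0 0.8" --pt "0 0 0 0 0 0 0.8" --pt "0 0 0 0 0 0 0.8"

```text
t: 25.03
tool_pos: [0.6099, 0.1125, 0.0152]
tcp_rot: [3.141, 0.0, 1.816]
contact_force: [-0.1, -0.0, -0.6]
width: 0.147
grip_force: 59.3
```

Call:
step_arm --pt "0 0 0 0 0 0 2.6" --pt "0 0 0 0 0 0 2.6" --pt "0 0 0 0 0 0 2.6" --pt "0 0 -0.5 0 0 0 2.6" --pt "0 0 -1.5 0 0 0 2.6" --pt "0 0 -2 0 0 0 2.6" --pt "0 0 -2.5 0 0 0 2.6" --pt "0 0 -3 0 0 0 2.6" --pt "0 0 -3 0 0 0 2.6" --pt "0 0 -2.5 0 0 0 5"

```text
t: 25.87
tool_pos: [0.6098, 0.1123, 0.1684]
tcp_rot: [3.14, 0.0, 1.815]
contact_force: [0.7, 0.1, -0.0]
width: 0.431
grip_force: 0.0
```

```bash
python3 - <<'E'
from meas import *; from plant import r
plan(r.observe(),.4435,.06,.18,90)
E
```

```text
t 25.87 pos [609.8 112.3 168.4] yaw 104.0 w 0.431 | turn rz 14.0 then shift cm [ -5.23 -16.63  -1.19]
```

Call:
step_arm --pt "0 0 -0.6 0 0 7 7" --pt "0 0 -0.6 0 0 7 7" --pt "-0.6 -1.6 0 0 0 0 7" --pt "-0.8 -2.5 0 0 0 0 7" --pt "-0.8 -2.5 0 0 0 0 7" --pt "-0.8 -2.5 0 0 0 0 7" --pt "-0.8 -2.5 0 0 0 0 7" --pt "-0.8 -2.5 0 0 0 0 7" --pt "-0.6 -2.5 0 0 0 0 7" --pt "0 0 0 0 0 0 7"

```text
t: 26.7
tool_pos: [0.4399, 0.0592, 0.1776]
tcp_rot: [-3.14, -0.002, 1.57]
contact_force: [1.7, -0.5, 0.6]
width: 0.818
grip_force: 0.0
```

Call:
step_arm --pt "0 0 0 0 0 0 7" --pt "0 0 0 0 0 0 7" --pt "0 0 0 0 0 0 7" --pt "0 0 0 0 0 0 7"

```text
t: 27.03
tool_pos: [0.4442, 0.0605, 0.177]
tcp_rot: [3.141, 0.0, 1.571]
contact_force: [0.4, -1.2, -0.3]
width: 0.821
grip_force: 0.0
```

```bash
python3 wr.py w11; python3 - <<'E'
from meas import *; from plant import r
plan(r.observe(),.4435,.109,.049,90)
im=r.get_image("top"); w=cv2.imread("pics/w11.png")
cv2.imwrite("pics/pair.png",np.vstack([cv2.resize(im[130:230,190:370],(720,400),interpolation=cv2.INTER_CUBIC)[:230],w[:350,:][:, :]][1:]+[]) if 0 else w)
m=dict(np.load("pics/w11.npz")); H,S,V=cv2.split(cv2.cvtColor(w,cv2.COLOR_BGR2HSV))
k=((S>170)&((H<6)|(H>173))&(V>90)).astype(np.uint8)*255
for c in cv2.findContours(k,0,1)[0]:
    if cv2.contourArea(c)>100: print(cv2.boundingRect(c),world_rect(m,c,.094))
for p in [(.4435,.109,.094),(.4435,.109,0)]:
    q=m['mtx']@(m['R']@np.array(p)+m['t']); print(q[:2]/q[2])
E
```

```text
[0.4442 0.0605 0.177 ] [3.141 0.    1.571] 27.0333
t 27.08 pos [444.   60.4 176.9] yaw 90.0 w 0.818 | turn rz 0.0 then shift cm [ 4.87 -0.05 12.78]
(242, 124, 31, 32) (array([445. , 112.7]), array([24.3, 23.7]), -44.8)
[255.33819545 144.08190942]
[255.62195044 136.09914659]
```

View pics/w11.png

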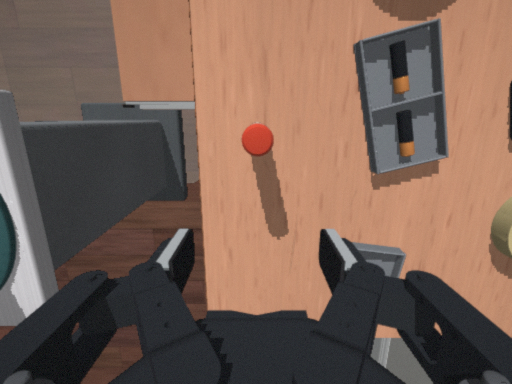

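Both batteries lie in separate bays, at (400,67) and (405,133). The glue cap is at (257,140), which puts the stick at (0.445, 0.112).

Call:
step_arm --pt "1.5 0.1 0 0 0 0 7" --pt "2 0 0 0 0 0 7" --pt "1.6 0 0.8 0 0 0 7" --pt "0 0 2 0 0 0 7" --pt "0 0 2.5 0 0 0 7" --pt "0 0 2.5 0 0 0 7" --pt "0 0 2.5 0 0 0 7" --pt "0 0 1.5 0 0 0 7" --pt "0 0 1 0 0 0 7" --pt "0 0 0 0 0 0 7"

```text
t: 27.97
tool_pos: [0.4436, 0.111, 0.0468]
tcp_rot: [-3.139, 0.002, 1.571]
contact_force: [-0.1, -0.9, -0.4]
width: 0.821
grip_force: 0.0
```

Call:
step_arm --pt "0 0 0 0 0 0 2" --pt "0 0 0 0 0 0 2" --pt "0 0 0 0 0 0 2" --pt "0 0 0 0 0 0 2" --pt "0 0 0 0 0 0 2" --pt "0 0 0 0 0 0 2" --pt "0 0 0 0 0 0 2" --pt "0 0 0 0 0 0 2" --pt "0 0 0 0 0 0 2"

```text
t: 28.72
tool_pos: [0.445, 0.1117, 0.0498]
tcp_rot: [3.14, -0.001, 1.571]
contact_force: [-1.8, -0.7, 10.2]
width: 0.302
grip_force: 58.2
```

```bash
python3 - <<'E'
from meas import *; from plant import r
plan(r.observe(),.591,-.060,.09,90)
m=dict(np.load("pics/w11.npz"));print(ray(m,346,243,.018),ray(m,403,250,.018))
E
```

```text
t 28.72 pos [445.  111.7  49.8] yaw 90.0 w 0.302 | turn rz 0.0 then shift cm [-17.16  14.6   -4.02]
[ 0.5531254  -0.01690843  0.018     ] [ 0.62365841 -0.02626762  0.018     ]
```

```bash
python3 - <<'E'
from h import *
m=dict(np.load("pics/w7.npz"))
P=[ray(m,u,v,.018)[:2] for u,v in((371,131),(451,109),(461,178),(384,199))]
print(np.round(P,3),np.mean(P,0),[np.linalg.norm(P[i]-P[i-1]) for i in range(4)])
E
```

```text
[[ 0.559 -0.021]
 [ 0.627 -0.033]
 [ 0.619 -0.097]
 [ 0.549 -0.085]] [ 0.58872334 -0.05921479] [np.float64(0.06526101581334348), np.float64(0.06889578933139616), np.float64(0.06410740010321171), np.float64(0.07101740120649935)]
```

Call:
step_arm --pt "0 0 -1 0 0 0 2" --pt "0 0 -2 0 0 0 2" --pt "0 0 -2 0 0 0 2" --pt "-1 0.8 0 0 0 0 2" --pt "-2 1.7 0 0 0 0 2" --pt "-2.5 2 0 0 0 0 2" --pt "-2.5 2 0 0 0 0 2" --pt "-2.5 2 0 0 0 0 2" --pt "-2.5 2 0 0 0 0 2" --pt "-2 2 0 0 0 0 2"

```text
t: 29.55
tool_pos: [0.5705, -0.0407, 0.1001]
tcp_rot: [3.141, 0.0, 1.57]
contact_force: [-0.4, 0.5, 0.2]
width: 0.303
grip_force: 58.9
```

Call:
step_arm --pt "-1.5 1.4 0 0 0 0 2" --pt "-0.7 0.7 0 0 0 0 2" --pt "0 0 0 0 0 0 2" --pt "0 0 0 0 0 0 2" --pt "0 0 0 0 0 0 2" --pt "0 0 0 0 0 0 2"

```text
t: 30.05
tool_pos: [0.59, -0.0592, 0.099]
tcp_rot: [-3.141, -0.0, 1.573]
contact_force: [-0.3, 0.4, 0.3]
width: 0.297
grip_force: 58.9
```

```bash
python3 wr.py w12; python3 - <<'E'
from meas import *; from plant import r
plan(r.observe(),.591,-.060,.0545,90)
m=dict(np.load("pics/w12.npz"))
for n,p in (("foot",(.591,-.06,.003)),):
    q=m['mtx']@(m['R']@np.array(p)+m['t']); print(q[:2]/q[2])
E
```

```text
[ 0.59   -0.0592  0.099 ] [-3.141 -0.     1.573] 30.05
t 30.10 pos [590.1 -59.4  99. ] yaw 90.1 w 0.303 | turn rz 0.1 then shift cm [-0.06  0.09  4.45]
[257.23027449 197.86886274]
```

View pics/w12.png

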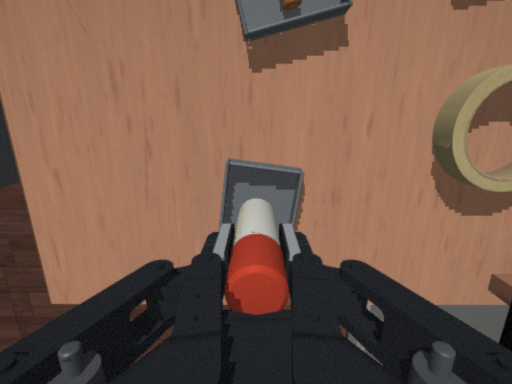

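The glue stick is upright in the grip, its foot at (257,205). That is inside the square tray, which spans columns 222 to 302, so I'll lower it and let go. The view limit allows one last picture, so I'll use it for the final check.

Call:
step_arm --pt "-0.1 0.1 0.8 0 0 0 2" --pt "0 0 1.2 0 0 0 2" --pt "0 0 1.2 0 0 0 2" --pt "0 0 0.7 0 0 0 2" --pt "0 0 0.4 0 0 0 2" --pt "0 0 0.25 0 0 0 2" --pt "0 0 0 0 0 0 2" --pt "0 0 0 0 0 0 2" --pt "0 0 0 0 0 0 2"

```text
t: 30.85
tool_pos: [0.5917, -0.0617, 0.0534]
tcp_rot: [3.141, 0.0, 1.571]
contact_force: [-0.1, -0.4, -1.2]
width: 0.3
grip_force: 58.9
```

Call:
step_arm --pt "0 0 0 0 0 0 3.2" --pt "0 0 0 0 0 0 4" --pt "0 0 0 0 0 0 6" --pt "0 0 0 0 0 0 7" --pt "0 0 0 0 0 0 7" --pt "0 0 -1 0 0 0 7" --pt "0 0 -2 0 0 0 7" --pt "0 0 -3 0 0 0 7" --pt "0 0 -3 0 0 0 7" --pt "0 0 -3 0 0 0 7"

```text
t: 31.68
tool_pos: [0.5913, -0.0617, 0.1754]
tcp_rot: [-3.142, 0.0, 1.571]
contact_force: [0.9, -0.2, -0.4]
width: 0.822
grip_force: 0.0
```

Call:
step_arm --pt "0 0 -2 0 0 0 7" --pt "-1 -2 0 0 0 0 7" --pt "-1 -3 0 0 0 0 7" --pt "-1 -3 0 0 0 0 7" --pt "-1 -3 0 0 0 0 7" --pt "-1 -3 0 0 0 0 7" --pt "-1 -3 0 0 0 0 7" --pt "-1 -2 0 0 0 0 7" --pt "0 0 0 0 0 0 7" --pt "0 0 0 0 0 0 7"

```text
t: 32.52
tool_pos: [0.4012, -0.132, 0.1942]
tcp_rot: [3.14, -0.001, 1.57]
contact_force: [1.4, 0.7, 0.1]
width: 0.817
grip_force: 0.0
```

```bash
python3 - <<'E'
from plant import r
import cv2,numpy as np
t=r.get_image("top"); s=r.get_image("scene")
a=cv2.resize(t[130:235,190:370],(720,420),interpolation=cv2.INTER_CUBIC)[:300]
cv2.imwrite("pics/fin.png",np.vstack([a,cv2.resize(s[130:280,140:400],(520,300))[:, :] if 0 else cv2.copyMakeBorder(cv2.resize(s[140:280,140:400],(540,290)),0,0,0,180,0)]))
E
```

```text
(no output)
```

View pics/fin.png

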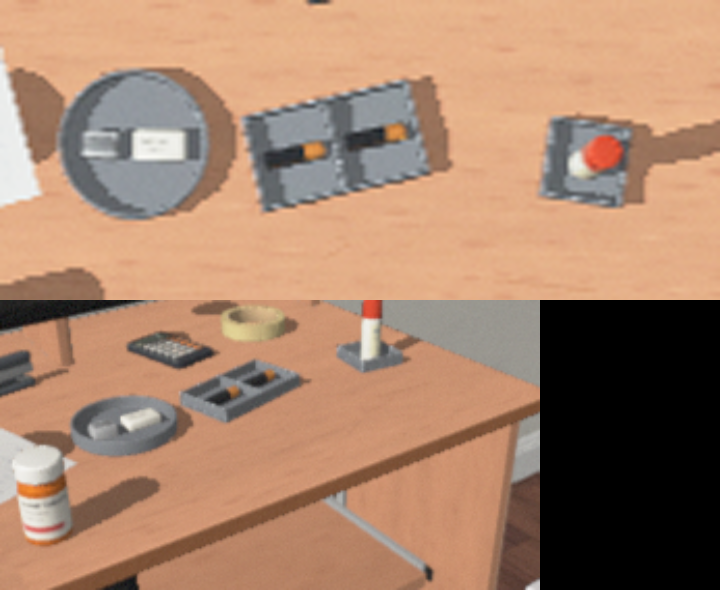

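The final picture shows the sharpener at (101,144) and eraser at (159,144), flat and side by side in the dish. One battery lies in each bay and the glue stick stands upright in the square tray; its apparent lean from above is perspective. The bottle is still standing.

```bash
python3 -c "
from plant import r
print(r.sign_off())"
```

```text
the job is handed in; nothing more can be done
None
```

All five things are in their trays and released, and the job was handed in at about 33 s of the 112 s allowed; the sign-off returned no verdict, and the final picture showed every item in place and the bottle standing but did not include the mug.

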